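# Clear the blocked ink spout

### The arm

A 6-joint arm with a two-finger parallel gripper is mounted at the origin on the work surface. World frame = base frame: x ahead of the robot, y to its left, z up, the work surface at z = 0. Lengths are in m, angles in rad, forces in N, time in s.
With the tool pointing down it reaches from about 0.425 to 0.925 m from the base axis. Payload 12.5 kg.
Tool frame: the origin (TCP) lies midway between the tips of the shut fingers; the grasp point (between the pads) lies 19 mm behind it; x points along the fingers, z is the direction in which the jaws open and shut, and the axes are right-handed (so a half turn about x gives the same grasp; the last joint's range is limited). The gripper opens to 85 mm and grips with 20 to 120 N. Pads are 22 mm wide; open, the fingers measure 114 mm over their backs; the gripper's body (76 mm by 85 mm) begins 54 mm behind the grasp point. The pads swing forward as they close: fully open they stand 13 mm farther back than shut.
Start: joints at [-1.346, 0.491, 1.559, -0, 1.092, -0.106], TCP at [0.203, -0.591, 0.231] pointing down, gripper open.
Joint ranges: [-3.1, 3.1], [-0.84, 2.19], [0.05, 2.79], [-1.13, 4.28], [0.06, 2.93], [-2.69, 2.69]. Speed limits (rad/s): [2.22, 2.22, 2.79, 3.14, 3.14, 3.14].

### API

Orientations are given as a unit quaternion [x, y, z, w].
In Python, from bench import manip gives the robot as it stands.
- The arm moves only by the tool drive_tool, never from a script. Its argument "rows" is a list of rows, each a list of 5 numbers: the opening, from -1 (shut) to 1 (fully open), then the shift along the tool's x, y, z in m, then the turn about the tool's x in degrees. In form: [[hand, tx, ty, tz, spin], ...]. A call has 1 to 12 rows; each row shifts and turns the commanded pose from where the row before left it, along the tool's axes as they then stand; what a row does not reach is not made up. A row lasts 1/12 s, in which the tool goes at most 41.7 mm and 7.16 degrees, less where a joint would pass 70% of its speed; a pose out of reach is approached as far as the arm can. A call is refused whole if a number of a shift passes 0.0417 or a number of a turn 7.16, either way. A call with a gripper value outside its range is refused whole. The fingers move at their own pace and stop on an object; "force" is the grip in N (left out, the last holds). Time passes only in rows, so rows that do not move let the fingers close. It gives the time, the measured TCP pose, the force and the opening at its end, in the units of the state.
- manip.state(): the state, without advancing time (a new reading comes with each control period).
- manip.snapshot(name): name is "side" or "top" or "wrist"; returns the picture (384x512x3 uint8, blue, green, red); there is no depth.
- manip.camera_params(name): a dict with "K" (3x3 intrinsics, pixels), "position" and "orientation" of the camera in the world. Camera axes: x right, y down, z forward; pixel columns grow to the right and rows downward; lengths in m; the calibration is good to about 2 mm. A picture is of the moment at which its call begins: read the wrist's pose just before it. camera_params takes no time and is no camera call; for the wrist camera it gives the pose at the moment of the call.
- manip.job_done(): hands the job in, once; it reports no verdict.
The state is a dict: "clock": time; "joint_positions": joint angles; "qd": joint speeds; "joint_torque": joint torques, N m; "tool_pos": TCP position; "tcp_rot": TCP orientation; "ft_force": force on the tool from outside, world axes, zero at the start; "torque": the same for the moment, N m; "finger_gap": opening from 0.0 (shut) to 1.0 (fully open).
Only numpy, scipy, OpenCV 4.12 (cv2) and the standard library are available. Lean on these libraries where they do the work, as an engineer would, in place of code of your own. Each camera call takes 0.05 s, during which the arm holds its last target. There are 200 camera calls.

### The job

The copper filling spout is blocked by a plug of dried green ink. Lift the yellow-handled pusher out of the wooden rack, push it straight down through the copper spout until the plug drops into the dish below, and leave the pusher standing in the spout, let go, with its collar down on the rim. Leave the blue-handled pusher alone.

Things in the scene. Friction and masses are not known exactly. Their poses are not given: they have to be found in the camera images.
- pusher_grip (a point): middle of the yellow handle (26 mm dia, 56 tall) of a 180 g pusher; z up along it. Below the handle: steel collar 68 mm dia, 6 thick, underside 34 mm below this point; then a 16 mm shaft, tip 106 mm below this point. It stands upright in a 27 mm hole of a wooden rack 80 mm high, collar resting on top: lift it over 72 mm to clear. The rack's other hole holds a blue one.
- spout_mouth (a point): centre of the upper rim of the blocked copper tube, 130 mm above the table, z up. Tube upright, fixed, 60 mm long, open both ends, bore 36, flared to 48 inside and 56 outside at the rim. The pusher's collar stops on the rim, tip then 12 mm out below. Under it a white dish 120 mm across, floor 10, brim 34 above the table. Post on its -x side, below the rim. An aluminium spout nearby is clear.
- plug_center (a point): centre of the green plug of dried ink in the copper tube: rigid cylinder 32 mm in diameter, 28 mm tall, about 30 g. At the start its top is about 42 mm below the rim and its foot sticks out about 10 mm below the tube. It resists with roughly 5 to 10 N, comes free after some 15 mm of pushing and falls into the dish.
- short_pusher_grip (a point): middle of the handle of the blue-handled pusher in the rack's other hole, 100 mm from the yellow one: same handle and collar, but its shaft is only 30 mm long, too short to reach the plug. Its handle top is 142 mm above the table: carry the yellow one clear of it. Not to be used.
There are look-alikes about, which are no part of the job. What is shaped like the part that bears spout_mouth but pink or red is not meant.

How it is judged:
By the outcome, as a careful person would: the job done as asked, in the order asked, and still so for the second after the job is handed in, with the robot touching nothing.
It also fails if it takes over 43 s, if anything falls off the work surface, if the arm or the gripper's body presses on something with over 40 N, if the wrist force passes 120 N, or if a joint passes its speed limit or range.

## Working session

There is one attempt and no reset: what is moved stays moved. The work goes in short steps, Python scripts to look and compute and a tool call to move; the robot and the scene stay as the last step left them, time stands still between calls to the robot, and variables do not carry over. Pictures are saved under pics/ and viewed, about 8 in all and at most 12, crops included, and the job is handed in when it is done.

Besides the shell and the picture viewer there is one more tool, called after "Call:" by a JSON object that holds its "fn" and its "kwargs". drive_tool: Moves the arm, as the interface text tells. Its arguments: {"type":"object","properties":{"rows":{"type":"array","items":{"type":"array","items":{"type":"number"}}},"force":{"type":"number"}},"required":["rows"]}

```bash
mkdir -p pics; cat > h.py <<'E'
import numpy as np, cv2
from scipy.spatial.transform import Rotation as R
from bench import manip
def ray(c,u,v):
    d=R.from_quat(c["orientation"]).as_matrix()@np.linalg.inv(c["K"])@np.array([u,v,1.0])
    return np.array(c["position"]),d
def onz(c,u,v,z):
    p,d=ray(c,u,v); return p+d*(z-p[2])/d[2]
def proj(c,P):
    q=np.array(c["K"])@(R.from_quat(c["orientation"]).as_matrix().T@(np.array(P)-c["position"])); return q[:2]/q[2]
E
python3 - <<'E'
from h import *
np.set_printoptions(precision=4,suppress=True)
s=manip.state(); print(s)
for n in("side","top"):
    c=manip.camera_params(n); print(n,c)
    im=manip.snapshot(n); cv2.imwrite(f"pics/{n}0.png",im)
a=cv2.imread("pics/side0.png");b=cv2.imread("pics/top0.png")
E
```

```text
{'clock': 0.0, 'joint_positions': array([-1.3456,  0.4915,  1.5595, -0.    ,  1.0917, -0.1056]), 'qd': array([ 0.0021, -0.0006,  0.0017, -0.0016,  0.0022, -0.0018]), 'joint_torque': array([ -0.0014, -61.8457, -26.1591,  -0.0001,   0.004 ,  -0.    ]), 'tool_pos': array([ 0.203 , -0.5909,  0.2307]), 'tcp_rot': array([ 0.4111,  0.5758, -0.4106,  0.5752]), 'ft_force': array([ 0.2436,  0.5522, -0.0937]), 'torque': array([ 0.0151,  0.0336, -0.0039]), 'finger_gap': 0.9981996349362615}
side {'K': array([[469.1384,   0.    , 261.7452],
       [  0.    , 469.1384, 192.0342],
       [  0.    ,   0.    ,   1.    ]]), 'position': array([0.054 , 0.7172, 1.148 ]), 'orientation': array([-0.226 ,  0.9181, -0.3163,  0.0768])}
top {'K': array([[454.4758,   0.    , 250.8047],
       [  0.    , 454.4758, 194.1187],
       [  0.    ,   0.    ,   1.    ]]), 'position': array([ 0.2534, -0.0348,  1.1368]), 'orientation': array([ 0.7129, -0.696 ,  0.0568, -0.064 ])}
```

View pics/side0.png

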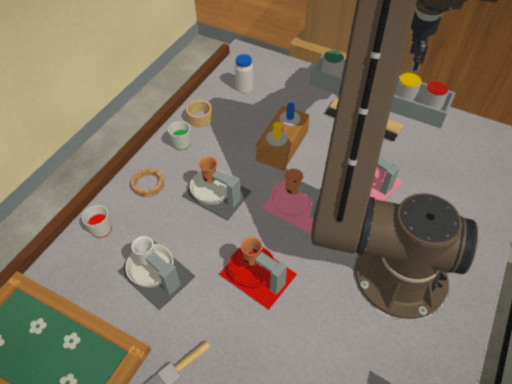

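View pics/top0.png

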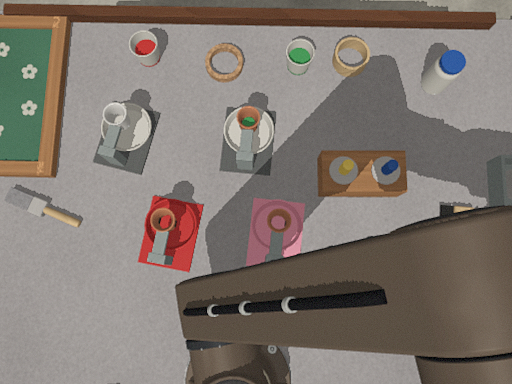

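The copper spout on the white dish is at top view (249,118) and side view (208,163). The yellow handle is at (347,166) and (277,130). The pink and red pads carry look-alikes.

```bash
cat > m.py <<'E'
from h import *
np.set_printoptions(precision=4,suppress=True)
def blob(im,lo,hi,box):
    h=cv2.cvtColor(im,cv2.COLOR_BGR2HSV); m=cv2.inRange(h,np.array(lo),np.array(hi))
    k=np.zeros_like(m);x0,y0,x1,y1=box;k[y0:y1,x0:x1]=255;m&=k
    n,l,st,ce=cv2.connectedComponentsWithStats(m); i=1+np.argmax(st[1:,4]); return st[i],ce[i],(l==i)
def tri(rs):
    A=0;b=0
    for p,d in rs:
        d=d/np.linalg.norm(d);M=np.eye(3)-np.outer(d,d);A=A+M;b=b+M@p
    return np.linalg.solve(A,b)
E
python3 - <<'E'
from m import *
ims={n:cv2.imread(f"pics/{n}0.png") for n in("side","top")}
cs={n:manip.camera_params(n) for n in ims}
Y=([20,120,80],[35,255,255]);B=([105,120,40],[125,255,255]);C=([3,100,50],[18,255,255])
for nm,col,bs,bt in(("yel",Y,(265,110,295,145),(325,150,365,185)),("blu",B,(275,95,305,125),(370,150,405,185)),("cop",C,(192,150,225,190),(232,100,268,135))):
    r=[]
    for n,bx in(("side",bs),("top",bt)):
        st,ce,_=blob(ims[n],*col,bx); print(nm,n,st,ce); r.append(ray(cs[n],*ce))
    print(tri(r), "top on z", onz(cs["top"],*ce,0.118 if nm!='cop' else .13))
a=cv2.resize(ims["top"][90:150,215:285],None,fx=5.5,fy=6,interpolation=2);b=cv2.resize(ims["top"][140:200,310:415],None,fx=5,fy=6,interpolation=2)
c=cv2.resize(ims["side"][150:210,180:250],None,fx=5.5,fy=4)if 0 else cv2.resize(ims["side"][145:195,180:250],None,fx=5.5,fy=4.6,interpolation=2)
W=lambda i:cv2.copyMakeBorder(i[:290 if i is c else 360],0,(0),0,0,0)
cv2.imwrite("pics/crop1.png",np.hstack([cv2.resize(a,(385,330)),cv2.resize(c,(385,330))]))
E
```

```text
yel side [273 121   9  19 145] [276.7931 130.0483]
yel top [339 160  15  15 154] [345.8312 166.7922]
[ 0.4992 -0.2398  0.1126] top on z [ 0.4978 -0.2387  0.118 ]
blu side [287 103   7  17 107] [289.9907 110.7196]
blu top [382 160  16  15 163] [389.5215 166.7178]
[ 0.5019 -0.3409  0.1106] top on z [ 0.5003 -0.3387  0.118 ]
cop side [199 157  18  26 319] [207.7273 167.7586]
cop top [237 106  23  25 329] [248.1641 116.2796]
[ 0.6155 -0.0119  0.105 ] top on z [ 0.6098 -0.0117  0.13  ]
```

View pics/crop1.png

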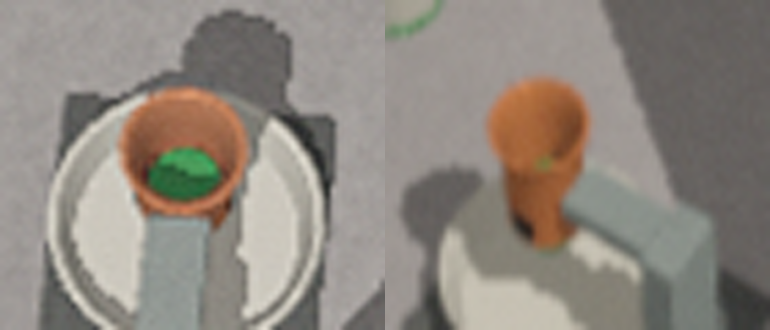

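```bash
python3 - <<'E'
from m import *
for n,u,v in(("top",248.5,117.3),("side",208.2,163.9)): print(onz(manip.camera_params(n),u,v,.13))
s=manip.state();M=R.from_quat(s["tcp_rot"]).as_matrix();print(M)
print(M.T@(np.array([.4985,-.2390,.26])-s["tool_pos"]))
c=manip.camera_params("wrist");print(c, M.T@(c["position"]-s["tool_pos"]))
print(manip.state()["clock"])
E
```

```text
[ 0.6074 -0.0126  0.13  ]
[ 0.6054 -0.0076  0.13  ]
[[-0.0002  0.9458  0.3248]
 [ 0.001   0.3248 -0.9458]
 [-1.      0.0001 -0.001 ]]
[-0.0289  0.3938 -0.2369]
{'K': array([[333.6352,   0.    , 256.3526],
       [  0.    , 333.6352, 180.5538],
       [  0.    ,   0.    ,   1.    ]]), 'position': array([ 0.2745, -0.5677,  0.3734]), 'orientation': array([ 0.8048, -0.575 , -0.0862,  0.1192])} [-0.1427  0.0752  0.0011]
0.1
```

Call:
{"fn": "drive_tool", "kwargs": {"rows": [[1,-0.01,0,0,6.3],[1,-0.01,0,0,6.3],[1,-0.01,0,0,6.3],[1,0,0.02,-0.025,0],[1,0,0.02,-0.025,0],[1,0,0.02,-0.025,0],[1,0,0.02,-0.025,0],[1,0,0.02,-0.025,0],[1,0,0.02,-0.025,0],[1,0,0.02,-0.025,0],[1,0,0.02,-0.025,0],[1,0,0.02,-0.025,0]], "force": 40}}

```text
clock: 1.1
tool_pos: [0.3835, -0.3645, 0.2611]
tcp_rot: [0.5, 0.5, -0.5, 0.5]
ft_force: [0.8, 0.4, 0.1]
finger_gap: 1.0
```

Call:
{"fn": "drive_tool", "kwargs": {"rows": [[1,0,0.02,-0.025,0],[1,0,0.02,-0.025,0],[1,0,0.02,-0.025,0],[1,0,0.02,-0.025,0],[1,0,0.02,-0.025,0],[1,0,0,0,0],[1,0,0,0,0]]}}

```text
clock: 1.68
tool_pos: [0.4833, -0.2396, 0.261]
tcp_rot: [0.499, 0.501, -0.499, 0.501]
ft_force: [0.1, -0.5, 0.1]
finger_gap: 1.003
```

```bash
python3 - <<'E'
from m import *
s=manip.state();M=R.from_quat(s["tcp_rot"]).as_matrix();print(M,s["tool_pos"],s["clock"])
c=manip.camera_params("wrist");im=manip.snapshot("wrist");cv2.imwrite("pics/w1.png",im)
st,ce,_=blob(im,[20,120,80],[35,255,255],(0,0,512,384));print(st,ce,onz(c,*ce,.125),proj(c,[.4985,-.239,.142]))
E
```

```text
[[-0.0006  1.      0.0038]
 [ 0.0002  0.0038 -1.    ]
 [-1.     -0.0006 -0.0002]] [ 0.4833 -0.2396  0.261 ] 1.6833
[240 129  31  40 984] [255.1951 149.5041] [ 0.5014 -0.239   0.125 ] [255.0501 157.3019]
```

View pics/w1.png

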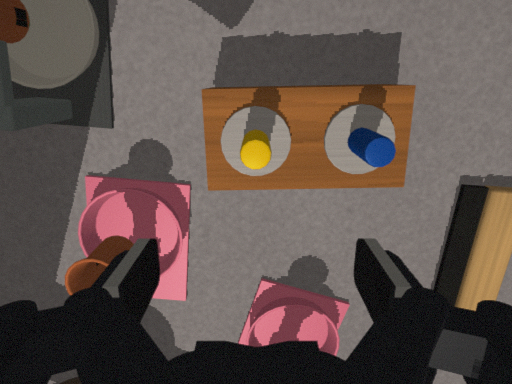

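The yellow handle top disc is at about (256,155), its collar is centred at (256,141), and the blue one is to the right.

```bash
python3 - <<'E'
from m import *
c=manip.camera_params("wrist")
print(onz(c,255.7,154.8,.142),onz(c,256,141.2,.086))
E
```

```text
[ 0.5    -0.2404  0.142 ] [ 0.5009 -0.2406  0.086 ]
```

Call:
{"fn": "drive_tool", "kwargs": {"rows": [[1,0.005,0.0085,0,0],[1,0.02,0.008,0,0],[1,0.025,0,0,0],[1,0.025,0,0,0],[1,0.025,0,0,0],[1,0.025,0,0,0],[1,0.02,0,0,0],[1,0.013,0,0,0],[1,0.007,0,0,0],[1,0,0,0,0],[1,0,0,0,0]]}}

```text
clock: 2.65
tool_pos: [0.4992, -0.2415, 0.0964]
tcp_rot: [-0.5, -0.5, 0.5, -0.5]
ft_force: [0.4, 0.8, 0.4]
finger_gap: 0.999
```

Call:
{"fn": "drive_tool", "kwargs": {"rows": [[-1,0,0,0,0],[-1,0,0,0,0],[-1,0,0,0,0],[-1,0,0,0,0],[-1,0,0,0,0],[-1,0,0,0,0],[-1,0,0,0,0],[-1,0,0,0,0]], "force": 60}}

```text
clock: 3.32
tool_pos: [0.4993, -0.2409, 0.0969]
tcp_rot: [0.5, 0.5, -0.5, 0.501]
ft_force: [-0.5, 1.3, 6.0]
finger_gap: 0.292
```

Call:
{"fn": "drive_tool", "kwargs": {"rows": [[-1,-0.005,0,0,0],[-1,-0.01,0,0,0],[-1,-0.015,0,0,0],[-1,-0.02,0,0,0],[-1,-0.02,0,0,0],[-1,-0.02,0,0,0],[-1,-0.02,0,0,0],[-1,-0.02,0,0,0],[-1,-0.02,0,0,0],[-1,-0.01,0,0,0],[-1,0,0,0,0],[-1,0,0,0,0]]}}

```text
clock: 4.32
tool_pos: [0.499, -0.2407, 0.2563]
tcp_rot: [0.5, 0.5, -0.5, 0.5]
ft_force: [-0.3, -0.5, -3.2]
finger_gap: 0.29
```

```bash
python3 - <<'E'
from m import *
s=manip.state();print(s["tool_pos"],s["ft_force"],s["finger_gap"],s["torque"])
im=manip.snapshot("wrist");c=manip.camera_params("wrist");cv2.imwrite("pics/w2.png",im)
print(proj(c,[.6065,-.010,.13]), proj(c,s["tool_pos"]))
E
```

```text
[ 0.499  -0.2407  0.2563] [-0.3342 -0.5479 -3.241 ] 0.2902706377355968 [ 0.0112 -0.0641  0.0226]
[-55.2993  33.3752] [255.4442 245.4591]
```

View pics/w2.png

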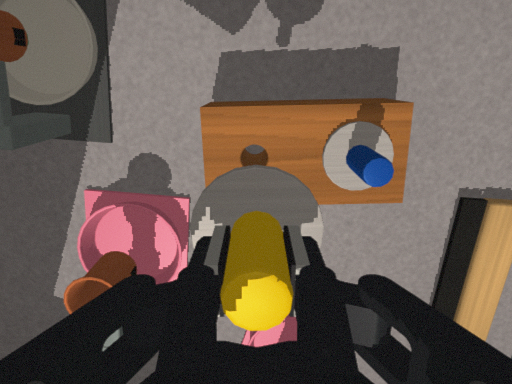

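The yellow pusher is held upright, its rack hole at (255,155) is empty, and blue is untouched. Next I move near the spout for a look at its rim.

Call:
{"fn": "drive_tool", "kwargs": {"rows": [[-1,-0.005,0.001,-0.01,0],[-1,-0.005,0.003,-0.02,0],[-1,0,0.003,-0.025,0],[-1,0,0.003,-0.025,0],[-1,0,0.003,-0.025,0],[-1,0,0.003,-0.025,0],[-1,0,0.003,-0.025,0],[-1,0,0.003,-0.025,0],[-1,0,0.003,-0.025,0],[-1,0,0.003,-0.02,0],[-1,0,0.001,-0.005,0],[-1,0,0,0,0]]}}

```text
clock: 5.37
tool_pos: [0.5277, -0.0092, 0.2657]
tcp_rot: [0.499, 0.501, -0.499, 0.5]
ft_force: [-1.0, 1.5, -1.7]
finger_gap: 0.289
```

Call:
{"fn": "drive_tool", "kwargs": {"rows": [[-1,0,0,0,0],[-1,0,0,0,0]]}}

```text
clock: 5.53
tool_pos: [0.5278, -0.0114, 0.266]
tcp_rot: [0.5, 0.5, -0.5, 0.5]
ft_force: [0.2, 0.4, -1.9]
finger_gap: 0.293
```

```bash
python3 - <<'E'
from m import *
s=manip.state();print(s["tool_pos"],s["clock"])
for i in range(1):
    c=manip.camera_params("wrist");im=manip.snapshot("wrist");cv2.imwrite("pics/w3.png",im)
print(proj(c,[.6065,-.010,.13]))
st,ce,m=blob(im,[3,100,40],[18,255,255],(180,60,360,230)); print(st,ce)
E
```

```text
[ 0.5278 -0.0114  0.266 ] 5.5333
[253.9016  74.617 ]
[ 221   60   68   44 1470] [254.6082  81.8687]
```

View pics/w3.png

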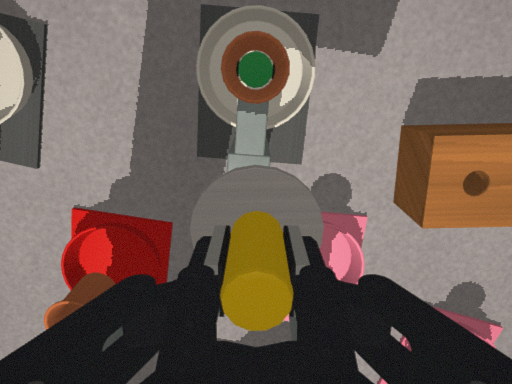

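The rim is centred near (255,67) with the green plug inside it. I'll fit it, and check the held collar in the same picture.

```bash
python3 - <<'E'
from m import *
im=cv2.imread("pics/w3.png");c=manip.camera_params("wrist");s=manip.state()
st,ce,m=blob(im,[3,100,30],[18,255,255],(180,0,360,165))
k,_=cv2.findContours(m.astype(np.uint8),0,1);k=max(k,key=len)
e=cv2.fitEllipse(cv2.convexHull(k)); print(st,e,onz(c,*e[0],.13))
st,ce,m=blob(im,[40,100,30],[80,255,255],(200,20,320,120)); print("plug",ce,onz(c,*ce,.088))
# collar: left/right/top extent of grey at z of collar top
zc=s["tool_pos"][2]+.019-.028
print("collar L,R,top",onz(c,191,228,zc),onz(c,322,228,zc),onz(c,256.5,166,zc))
# hypothetical rim at (.607,-.0115): L,R,T,B pixels
print("handle foot row",proj(c,s["tool_pos"]+np.array([.013,0,.019-.028])), "top disc",proj(c,s["tool_pos"]+np.array([0,0,.047])))
E
```

```text
[ 221   31   68   73 2687] ((254.73960876464844, 66.77893829345703), (68.00514221191406, 72.3654556274414), 0.9793624877929688) [ 0.6125 -0.0109  0.13  ]
plug [255.1385  69.0063] [ 0.6119 -0.011   0.088 ]
collar L,R,top [0.5325 0.0203 0.2571] [ 0.5325 -0.0447  0.2571] [ 0.5643 -0.0122  0.2571]
handle foot row [255.2233 212.399 ] top disc [254.6809 310.931 ]
```

Call:
{"fn": "drive_tool", "kwargs": {"rows": [[-1,0,0.005,0,0],[-1,0,0.012,0,0],[-1,0,0.015,0,0],[-1,0,0.015,0,0],[-1,0,0.015,0,0],[-1,0,0.012,-0.001,0],[-1,0,0.006,0,0],[-1,0,0.002,0,0],[-1,0,0,0,0],[-1,0,0,0,0],[-1,0,0,0,0]]}}

```text
clock: 6.5
tool_pos: [0.6095, -0.0099, 0.2664]
tcp_rot: [0.5, 0.5, -0.5, 0.5]
ft_force: [0.8, 0.5, -1.7]
finger_gap: 0.292
```

```bash
python3 - <<'E'
from m import *
s=manip.state();print(s["tool_pos"],s["clock"],s["ft_force"])
o=[]
for n,(x,y) in(("side",(140,80)),("wrist",(170,60))):
    c=manip.camera_params(n);im=manip.snapshot(n);cv2.imwrite(f"pics/{n}4.png",im)
    P=s["tool_pos"]+[0.0025,0,0]
    print(n,"tip pred",proj(c,P+[0,0,.019-.1075]),"rim pred",proj(c,[.6125,-.011,.13]))
    o.append(cv2.resize(im[80:200,140:280],(400,343),interpolation=2) if n=="side" else cv2.resize(im,(400,343)))
cv2.imwrite("pics/c4.png",np.hstack(o))
E
```

```text
[ 0.6095 -0.0099  0.2664] 6.5 [ 0.7614  0.47   -1.7392]
side tip pred [205.1154 151.2524] rim pred [206.7195 162.2689]
wrist tip pred [255.7703 183.979 ] rim pred [257.1912 166.7326]
```

View pics/c4.png

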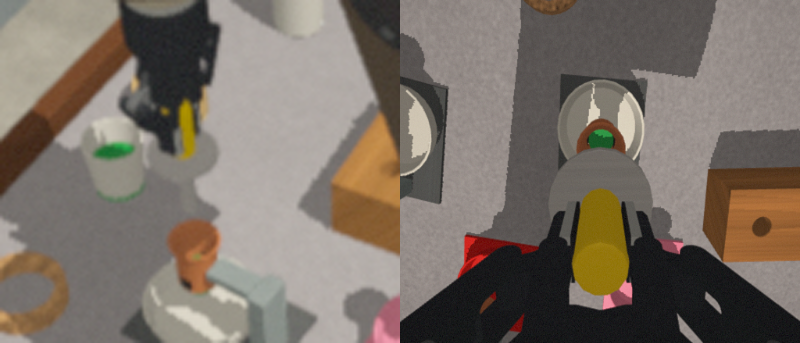

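The tip at side pixel (206.5,154.5) sits above the rim at (208,165). Both show the same offset from prediction, so they are aligned relative to each other. I'm descending to just above the plug.

Call:
{"fn": "drive_tool", "kwargs": {"rows": [[-1,0.005,0,0,0],[-1,0.01,0,0,0],[-1,0.012,0,0,0],[-1,0.012,0,0,0],[-1,0.012,0,0,0],[-1,0.012,0,0,0],[-1,0.01,0,0,0],[-1,0.006,0,0,0],[-1,0.003,0,0,0],[-1,0,0,0,0]]}}

```text
clock: 7.43
tool_pos: [0.6098, -0.0097, 0.1836]
tcp_rot: [0.5, 0.5, -0.5, 0.5]
ft_force: [-0.5, 0.7, -1.7]
finger_gap: 0.288
```

Call:
{"fn": "drive_tool", "kwargs": {"rows": [[-1,0.003,0,0,0],[-1,0.003,0,0,0],[-1,0.003,0,0,0],[-1,0.003,0,0,0],[-1,0,0,0,0]]}}

```text
clock: 7.85
tool_pos: [0.6102, -0.0098, 0.1725]
tcp_rot: [0.5, 0.5, -0.5, 0.501]
ft_force: [0.3, 0.5, -0.4]
finger_gap: 0.289
```

Call:
{"fn": "drive_tool", "kwargs": {"rows": [[-1,0.003,0,0,0],[-1,0.003,0,0,0],[-1,0.003,0,0,0],[-1,0.003,0,0,0],[-1,0,0,0,0]]}}

```text
clock: 8.27
tool_pos: [0.6096, -0.0097, 0.1596]
tcp_rot: [0.5, 0.501, -0.5, 0.5]
ft_force: [-0.7, -0.7, -1.8]
finger_gap: 0.289
```

Call:
{"fn": "drive_tool", "kwargs": {"rows": [[-1,0.003,0,0,0],[-1,0.003,0,0,0],[-1,0.002,0,0,0],[-1,0.001,0,0,0],[-1,0,0,0,0]]}}

```text
clock: 8.68
tool_pos: [0.6098, -0.0097, 0.1509]
tcp_rot: [0.5, 0.5, -0.5, 0.5]
ft_force: [0.8, -0.2, -1.4]
finger_gap: 0.291
```

Call:
{"fn": "drive_tool", "kwargs": {"rows": [[-1,0.001,0,0,0],[-1,0.001,0,0,0],[-1,0.001,0,0,0],[-1,0,0,0,0]]}}

```text
clock: 9.02
tool_pos: [0.6099, -0.0098, 0.1481]
tcp_rot: [0.5, 0.5, -0.5, 0.5]
ft_force: [-0.4, -0.6, -2.3]
finger_gap: 0.289
```

Call:
{"fn": "drive_tool", "kwargs": {"rows": [[-1,0.001,0,0,0],[-1,0.0005,0,0,0],[-1,0,0,0,0]]}}

```text
clock: 9.27
tool_pos: [0.61, -0.0098, 0.1469]
tcp_rot: [0.5, 0.5, -0.5, 0.5]
ft_force: [-0.6, 0.6, -0.1]
finger_gap: 0.289
```

```bash
python3 - <<'E'
from m import *
s=manip.state();print(s["tool_pos"],s["clock"],s["ft_force"])
o=[]
for n in("side","wrist"):
    im=manip.snapshot(n);cv2.imwrite(f"pics/{n}5.png",im)
    o.append(cv2.resize(im[100:220,140:280],(400,343),interpolation=2) if n=="side" else cv2.resize(im,(400,343)))
cv2.imwrite("pics/c5.png",np.hstack(o))
E
```

```text
[ 0.61   -0.0098  0.1469] 9.2667 [-0.5867  0.5709 -0.1138]
```

View pics/c5.png

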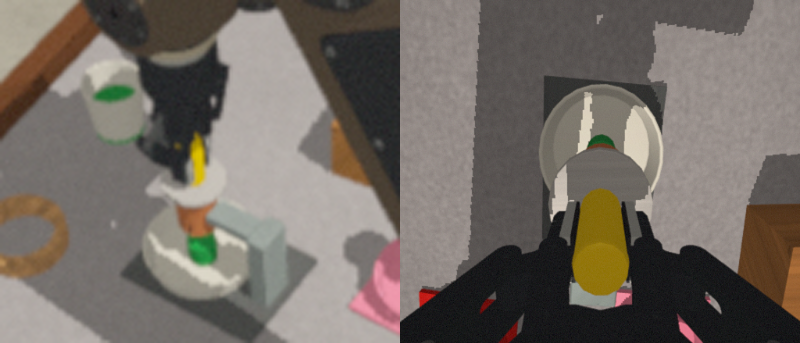

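The collar looks down on the rim, and the plug shows green below the tube at crop (202,250). I need to tell whether it has fallen or is still hanging.

```bash
python3 - <<'E'
from m import *
for n,bx in(("side",(195,170,225,200)),("wrist",(230,130,290,180))):
    im=cv2.imread(f"pics/{n}5.png");c=manip.camera_params(n)
    st,ce,m=blob(im,[40,80,30],[85,255,255],bx);print(n,st,ce)
    for z in(.010,.03,.038,.042,.058,.07): print(z,proj(c,[.6125,-.011,z]))
    print("rim",proj(c,[.6125,-.011,.13]))
E
```

```text
side [206 182  10  11  87] [210.6092 186.8851]
0.01 [210.2215 188.0529]
0.03 [209.6698 183.9912]
0.038 [209.4458 182.3414]
0.042 [209.333  181.5111]
0.058 [208.8769 178.1528]
0.07 [208.5294 175.5945]
rim [206.7195 162.2689]
wrist [240 150  35  15 260] [256.9577 156.8231]
0.01 [257.2563 167.1384]
0.03 [257.3067 173.3927]
0.038 [257.3289 176.1502]
0.042 [257.3404 177.5903]
0.058 [257.3905 183.8045]
0.07 [257.4323 189.0049]
rim [257.7245 225.303 ]
```

Call:
{"fn": "drive_tool", "kwargs": {"rows": [[-1,0.0005,0,0,0],[-0.3,0,0,0,0],[0,0,0,0,0],[0.5,0,0,0,0],[1,0,0,0,0],[1,0,0,0,0],[1,0,0,0,0],[1,0,0,0,0],[1,0,0,0,0]]}}

```text
clock: 10.12
tool_pos: [0.61, -0.0097, 0.1462]
tcp_rot: [0.5, 0.5, -0.5, 0.5]
ft_force: [-0.3, 0.1, -0.6]
finger_gap: 1.001
```

Call:
{"fn": "drive_tool", "kwargs": {"rows": [[1,-0.005,0,0,0],[1,-0.01,0,0,0],[1,-0.015,0,0,0],[1,-0.02,0,0,0],[1,-0.02,0,0,0],[1,-0.02,0,0,0],[1,-0.02,0,0,0],[1,-0.02,0,0,0],[1,-0.01,0,0,0],[1,0,-0.03,0,0],[1,0,-0.03,0,0],[1,0,-0.03,0,0]]}}

```text
clock: 11.12
tool_pos: [0.5186, -0.0097, 0.2863]
tcp_rot: [0.5, 0.5, -0.5, 0.5]
ft_force: [-0.1, -1.0, -1.0]
finger_gap: 1.003
```

Call:
{"fn": "drive_tool", "kwargs": {"rows": [[1,0,-0.01,-0.03,0],[1,0,0,-0.03,0],[1,0,0,-0.03,0],[1,0,0,-0.03,0],[1,0,0,0,0],[1,0,0,0,0],[1,0,0,0,0]]}}

```text
clock: 11.7
tool_pos: [0.5098, 0.11, 0.2864]
tcp_rot: [0.5, 0.5, -0.5, 0.5]
ft_force: [-1.0, -0.8, -0.1]
finger_gap: 0.999
```

```bash
python3 - <<'E'
from m import *
s=manip.state();print(s["tool_pos"],s["clock"],s["ft_force"])
o=[]
for n,b in(("side",(100,220,140,280)),("wrist",None),("top",(70,190,180,320))):
    im=manip.snapshot(n);cv2.imwrite(f"pics/{n}6.png",im)
    o.append(cv2.resize(im[b[0]:b[1],b[2]:b[3]] if b else im,(400,300),interpolation=2))
o.append(o[0]*0)
cv2.imwrite("pics/c6.png",np.vstack([np.hstack(o[:2]),np.hstack(o[2:])]))
for n,bx in(("side",(195,170,225,200)),):
    im=cv2.imread(f"pics/{n}6.png");print(blob(im,[40,80,30],[85,255,255],bx)[:2])
E
```

```text
[0.5098 0.11   0.2864] 11.7 [-0.9558 -0.7722 -0.0768]
(array([206, 182,  10,  11,  89], dtype=int32), array([210.6067, 186.8876]))
```

View pics/c6.png

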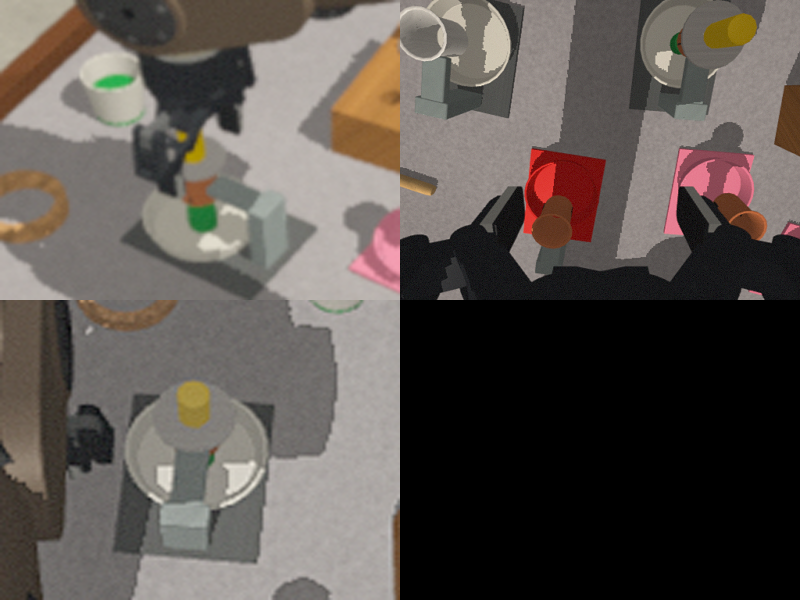

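The pusher stands with its collar on the rim and the gripper is clear. One more oblique look should confirm the plug lies in the dish.

Call:
{"fn": "drive_tool", "kwargs": {"rows": [[1,0,0,-0.02,0],[1,0,0,-0.025,0],[1,0,0,-0.025,0],[1,0.015,0,0,0],[1,0.02,0,0,0],[1,0.02,0,0,0],[1,0.01,0,0,0],[1,0,0,0,0],[1,0,0,0,0],[1,0,0,0,0]]}}

```text
clock: 12.68
tool_pos: [0.5104, 0.1799, 0.2223]
tcp_rot: [0.5, 0.5, -0.5, 0.5]
ft_force: [-0.4, -0.0, 0.5]
finger_gap: 0.999
```

```bash
python3 - <<'E'
from m import *
c=manip.camera_params("wrist");im=manip.snapshot("wrist");cv2.imwrite("pics/w7.png",im);print(c["position"],manip.state()["clock"])
st,ce,m=blob(im,[40,80,20],[85,255,255],(300,60,512,260));print(st,ce)
r=ray(c,*ce)
for n in ("side",): print("tri with side centroid+bias", tri([r,ray(manip.camera_params(n),210.6-1.5,186.9-2.4)]))
for u in(st[0],st[0]+st[2]):
    p,d=ray(c,u,ce[1]);q=p+d*(.005-p[1])/d[1];print(u,q)
for z in(.01,.038,.03,.058,.07): print(z,proj(c,[.6125,.005,z]))
b=im[max(0,st[1]-90):st[1]+130,max(0,st[0]-110):st[0]+180];cv2.imwrite("pics/c7.png",cv2.resize(b,None,fx=2.5,fy=2.5))
E
```

```text
[0.5857 0.1792 0.365 ] 12.7333
[434  60  32   9 233] [449.618  63.618]
tri with side centroid+bias [0.5986 0.0111 0.0588]
434 [0.6004 0.005  0.0179]
466 [0.5982 0.005  0.071 ]
0.01 [431.8044  51.143 ]
0.038 [447.1911  48.6576]
0.03 [442.5258  49.4112]
0.058 [459.9477  46.5971]
0.07 [468.4558  45.2228]
```

View pics/c7.png

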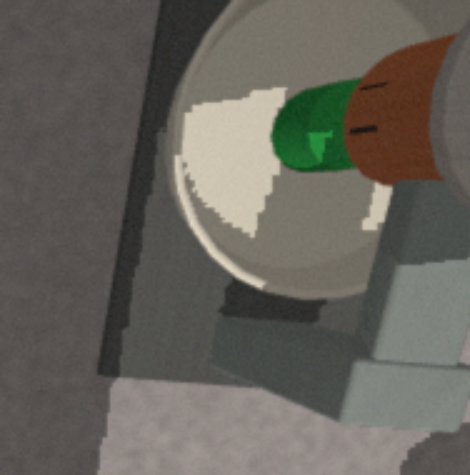

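The plug's near foot is at wrist pixel (433,50). It is predicted at 431.8 if standing on the dish floor and 442.5 if still hanging. Its top disc edge is near column 447, which matches a top at z = 0.038. It has dropped into the dish.

```bash
python3 -c "
from bench import manip
print(manip.job_done(), manip.state()['clock'])"
```

```text
the job is handed in; nothing more can be done
the job is handed in; nothing more can be done
```

The job is handed in. I lifted the yellow pusher from the rack and pushed it straight down through the copper spout. Then I let go, with its collar down on the rim, and moved the arm clear, about 12.7 s in.

**Last checks:**
- **Pusher:** The side, top and wrist views show it standing in the spout with the gripper away from it. I judged the collar seated by eye and from its height; the force change was too small to prove it.
- **Plug:** The last wrist view puts the plug's foot at about z = 0.012, with its top edge near 0.038, so it is standing on the dish floor. The side view alone could not settle this, and a rough two-view check disagreed because the plug's outline was clipped by the mask window. I went by the oblique wrist view.
- **Force:** The 5 to 10 N of plug resistance never showed in the readings, which came only at the end of each move. All of them stayed at 6 N or below.
- **Blue pusher:** It was never touched. I last saw it in the rack just after lifting the yellow one, and did not check it again at the end.

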